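# Put the reagent bottles back into their own colour-coded seats

## Task

After cleaning, the four reagent bottles were put back into the wrong seats of the reagent carrier. Swap them round so that every bottle stands upright, fully down, in the seat whose collar has the colour of its cap; the empty grey seat may be used for parking but must be empty again at the end. Do not tip any bottle over, and leave the beaker beside the carrier where it stands.

Things in the scene. Friction and masses are not known exactly. Their poses are not given: they have to be found in the camera images.
- bottle_red: reagent bottle with red screw cap and red label stripe, white body 54 mm in diameter and 79 mm high to the shoulder, above it the cap, 30 mm in diameter, from 79 to 105 mm; 0.09 to 0.17 kg, loose, cap screwed tight, may be lifted by the cap. Origin: centre of the underside, z up. At the start it stands in a coloured seat that is not its own
- bottle_blue: reagent bottle with blue screw cap and blue label stripe, translucent grey body 54 mm in diameter and 79 mm high to the shoulder, above it the cap, 30 mm in diameter, from 79 to 105 mm; 0.09 to 0.17 kg, loose, cap screwed tight, may be lifted by the cap. Origin: centre of the underside, z up. At the start it stands in a coloured seat that is not its own
- bottle_green: reagent bottle with green screw cap and green label stripe, white body 54 mm in diameter and 79 mm high to the shoulder, above it the cap, 30 mm in diameter, from 79 to 105 mm; 0.09 to 0.17 kg, loose, cap screwed tight, may be lifted by the cap. Origin: centre of the underside, z up. At the start it stands in a coloured seat that is not its own
- bottle_yellow: reagent bottle with yellow screw cap and yellow label stripe, white body 54 mm in diameter and 79 mm high to the shoulder, above it the cap, 30 mm in diameter, from 79 to 105 mm; 0.09 to 0.17 kg, loose, cap screwed tight, may be lifted by the cap. Origin: centre of the underside, z up. At the start it stands in a coloured seat that is not its own
- seat_red: fixed round seat of the reagent carrier with red collar and a red tab on the robot's side; cup 73 mm outside, bore 65 mm, flaring to 72 mm at the rim, floor 4 mm and rim 20 mm above the origin; five seats in a row along y, 82 mm apart. Origin: on the bore's axis, at its underside, 5 mm above the worktop; z up, tab at -x
- seat_blue: fixed round seat of the reagent carrier with blue collar and a blue tab on the robot's side; cup 73 mm outside, bore 65 mm, flaring to 72 mm at the rim, floor 4 mm and rim 20 mm above the origin; five seats in a row along y, 82 mm apart. Origin: on the bore's axis, at its underside, 5 mm above the worktop; z up, tab at -x
- seat_green: fixed round seat of the reagent carrier with green collar and a green tab on the robot's side; cup 73 mm outside, bore 65 mm, flaring to 72 mm at the rim, floor 4 mm and rim 20 mm above the origin; five seats in a row along y, 82 mm apart. Origin: on the bore's axis, at its underside, 5 mm above the worktop; z up, tab at -x
- seat_yellow: fixed round seat of the reagent carrier with yellow collar and a yellow tab on the robot's side; cup 73 mm outside, bore 65 mm, flaring to 72 mm at the rim, floor 4 mm and rim 20 mm above the origin; five seats in a row along y, 82 mm apart. Origin: on the bore's axis, at its underside, 5 mm above the worktop; z up, tab at -x
- seat_spare: spare seat of the same row, plain grey without collar colour or tab, empty at the start, the same cup: bore 65 mm, flaring to 72 mm, floor 4 mm and rim 20 mm above the origin (centre of its underside, on the axis of the bore, about 5 mm above the worktop)
- beaker: clear plastic beaker with used pipette tips, 76 mm in diameter, 88 mm high, loose, stands beside the right end of the carrier; not to be disturbed. Origin: centre of the underside
Things that resemble listed ones, but are neither listed nor needed, are in the scene too. What is shaped like the bottle_blue but black is not meant.

How it is judged:
At the end, for the whole second after the job is handed in: Each of the four bottles stands in the seat of its own cap colour: within 12 mm of the seat's axis, its underside less than 8 mm above the seat's underside (floor is at 4 mm), tilted less than 0.08 rad, at rest and released; the grey seat is thereby empty (horizontal distance between bottle_red and seat_red below 0.012 m and z of bottle_red in the frame of seat_red between 0 and 0.008 m and angle between each of bottle_red, bottle_blue, bottle_green, bottle_yellow's own z axis and vertical below 0.08 rad and linear speed of each of bottle_red, bottle_blue, bottle_green, bottle_yellow below 0.02 m/s and contact force between each of bottle_red, bottle_blue, bottle_green, bottle_yellow and the fingers below 0.1 N and horizontal distance between bottle_blue and seat_blue below 0.012 m and z of bottle_blue in the frame of seat_blue between 0 and 0.008 m and horizontal distance between bottle_green and seat_green below 0.012 m and z of bottle_green in the frame of seat_green between 0 and 0.008 m and horizontal distance between bottle_yellow and seat_yellow below 0.012 m and z of bottle_yellow in the frame of seat_yellow between 0 and 0.008 m); the robot touches nothing.
It fails at once if the red-capped bottle is tipped over (more than 35 degrees) (angle between bottle_red's own z axis and vertical above 0.61 rad).
It fails at once if the blue-capped bottle is tipped over (more than 35 degrees) (angle between bottle_blue's own z axis and vertical above 0.61 rad).
It fails at once if the green-capped bottle is tipped over (more than 35 degrees) (angle between bottle_green's own z axis and vertical above 0.61 rad).
It fails at once if the yellow-capped bottle is tipped over (more than 35 degrees) (angle between bottle_yellow's own z axis and vertical above 0.61 rad).
It fails at once if the beaker is pushed more than 25 mm from its place or tipped over (distance of beaker from where it was at the start of the episode above 0.025 m or angle between beaker's own z axis and vertical above 0.35 rad).
It also fails if it takes over 109 s, if anything falls off the work surface, if the arm or the gripper's body presses on something with over 40 N, if the wrist force passes 120 N, or if a joint passes its speed limit or range.

## Robot

A 6-joint arm with a two-finger parallel gripper is mounted at the origin on the work surface; the furniture and walls round the work are solid. World frame = base frame: x ahead of the robot, y to its left, z up, the work surface at z = 0. Lengths are in m, angles in rad, forces in N, time in s.
With the tool pointing down it reaches from about 0.375 to 0.9 m from the base axis. Payload 3.1 kg.
Tool frame: the origin (TCP) lies at the centre of the arm's flange, where the gripper is bolted on; the fingertips stand robot.tip_extent ahead of it and the grasp point (between the pads) lies 164 mm ahead of it (robot.tip_extent is the distance from the TCP to the fingertips, in m); z points along the fingers, y is the line along which they close (so a half turn about z gives the same grasp; the last joint's range is limited). The gripper opens to 87 mm and grips with 3 to 60 N. Pads are 19 mm wide; open, the fingers measure 117 mm over their backs; the gripper's body (75 mm by 190 mm) begins 51 mm behind the grasp point.
Start: joints at [1.016, 0.527, 1.433, -0, 1.181, -0.178], TCP at [0.229, 0.581, 0.405] pointing down, gripper open.
Joint ranges: [-3.08, 3.08], [-0.75, 2.2], [0.22, 2.44], [-1.43, 4.57], [0, 2.65], [-2.85, 2.85]. Speed limits (rad/s): [2.79, 2.79, 3.14, 3.14, 3.14, 3.14].

## Interface

Orientations are given as a unit quaternion [x, y, z, w].
In Python, from rig import get_obs, camera, hand_in, cut_out, robot gives the robot as it stands.
- The arm moves only by the tool step_arm, never from a script. Its argument "rows" is a list of rows, each a list of 6 numbers: the shift along the world's x, y, z in m, then the turn, a rotation vector about the world's x, y, z in degrees. A call has 1 to 12 rows; each row shifts and turns the commanded pose from where the row before left it; what a row does not reach is not made up. A row lasts 1/8 s, in which the tool goes at most 62.5 mm and 10.7 degrees, less where a joint would pass 70% of its speed; a pose out of reach is approached as far as the arm can. A call is refused whole if a number of a shift passes 0.0625 or a number of a turn 10.7, either way. A call with a gripper value outside its range is refused whole. "jaw" is the finger opening in m, from 0 to 0.087, set as the call begins (left out, the last holds). The fingers move at their own pace and stop on an object; "squeeze" is the grip in N (left out, the last holds). Time passes only in rows, so rows that do not move let the fingers close. It gives the time, the measured TCP pose, the force, the opening and the grip force at its end, in the units of the state.
- get_obs(): the state, without advancing time (a new reading comes with each control period).
- camera(name): name is "scene" or "top" or "wrist"; returns a dict with "pixels" (420x560x3 uint8, blue, green, red), "depth" (420x560 float32, m along the optical axis (not along the pixel's ray), 0 where there is no reading), "fov_y" (degrees; the focal length in pixels is half the picture's height over the tangent of half this angle, whatever the lens; pixels are square), "cx", "cy" (the principal point, pixels), "extrinsics" (4x4, takes a point from camera to world coordinates); the wrist camera has in their place "mount" (4x4, takes a point from camera to tool coordinates, whose origin is the TCP and whose axes are the flange's). Camera axes: x right, y up, looking along -z (the intrinsics and any distortion apply to the point x, -y, -z); pixel columns grow to the right and rows downward; lengths in m; the calibration is good to about 2 mm. The wrist camera is an equidistant fisheye: a pixel r from the principal point sees the ray r / f radians off the axis. A picture is of the moment at which its call begins: read the wrist's pose just before it.
- hand_in(): hands the job in; it is judged then, once.
Trained networks look in the newest picture that a camera, given by its name, has taken for a name from the list of things; names that differ only in an ending like _2 or _b are one class to them, and where a whole thing is asked for, a point or a joint stands for the part that bears it (a point fixed in the world has none). Each returns a list of dicts, best first, with "confidence" (0 to 1); they miss things now and then, are a little off and sometimes report something else, mostly with a low value. They report only what shows in the picture. A call takes as long as a camera call. They do not tell look-alikes from the thing itself.
- cut_out(label, camera): "region" (420x560 bool, what is visible of it) and "extent" ([centre column, centre row, width, height] in pixels, round what is visible of it).
The state is a dict: "time": time; "q": joint angles; "joint_velocities": joint speeds; "joint_torque": joint torques, N m; "position": TCP position; "tool_rot": TCP orientation; "ft_force": force on the tool from outside, world axes, zero at the start; "moment": the same for the moment, N m; "grip_width": finger opening in m; "grip_force": force on a finger pad.
Only numpy, scipy, OpenCV 4.12 (cv2) and the standard library are available. Lean on these libraries where they do the work, as an engineer would, in place of code of your own. Each camera call takes 0.05 s, during which the arm holds its last target. There are 200 camera calls.

## Working session

There is one attempt and no reset: what is moved stays moved. The work goes in short steps, Python scripts to look and compute and a tool call to move; the robot and the scene stay as the last step left them, time stands still between calls to the robot, and variables do not carry over. Pictures are saved under pics/ and viewed, at most 14 in all, crops included, and the job is handed in when it is done.

Besides the shell and the picture viewer there is one more tool, called after "Emit:" as name(argument=value, ...) on one line, values as JSON. step_arm: Moves the arm, as the interface text tells. Its arguments: {"type":"object","properties":{"rows":{"type":"array"},"jaw":{"type":"number"},"squeeze":{"type":"number"}},"required":["rows"]}

```bash
mkdir -p pics; cat > h.py <<'E'
import numpy as np, cv2
from rig import get_obs, camera, cut_out, robot
from scipy.spatial.transform import Rotation as R
def cloud(c):
    h,w=c["depth"].shape; f=h/2/np.tan(np.radians(c["fov_y"])/2)
    v,u=np.mgrid[:h,:w]; d=c["depth"]
    P=np.stack([(u-c["cx"])/f*d,-(v-c["cy"])/f*d,-d],-1)
    return P@c["extrinsics"][:3,:3].T+c["extrinsics"][:3,3]
E
python3 - <<'E'
from h import *
print(robot.tip_extent, get_obs())
for n in("scene","top"):
    c=camera(n); cv2.imwrite(f"pics/{n}1.png",c["pixels"]); P=cloud(c)
    print(n,c["extrinsics"][:3,3])
    for l in "bottle_red bottle_blue bottle_green bottle_yellow seat_red seat_blue seat_green seat_yellow seat_spare beaker".split():
        for r in cut_out(l,n)[:3]:
            m=r["region"]&(c["depth"]>0); q=P[m]
            if len(q)==0: continue
            t=q[q[:,2]>q[:,2].max()-.012]
            print(l,round(r["confidence"],2),np.round(r["extent"]),"top",np.round(t.mean(0),3),np.round(np.percentile(q,[3,97],axis=0).ravel(),3))
E
```

```text
0.1822 {'time': 0.0, 'q': array([ 1.01650728e+00,  5.28500398e-01,  1.43389823e+00, -4.58495500e-05,
        1.18139049e+00, -1.78508275e-01]), 'joint_velocities': array([-0.0004664 , -0.00064992, -0.00068734,  0.00059968,  0.00098813,
        0.00113208]), 'joint_torque': array([-1.07306008e-03, -4.40047145e+01, -1.76589471e+01,  6.32453710e-02,
        5.82765753e-02, -1.64640619e-04]), 'position': array([0.22917553, 0.58110268, 0.40375146]), 'tool_rot': array([ 1.86778139e-01,  9.82401507e-01, -1.03293068e-03, -3.73656072e-04]), 'ft_force': array([-0.27651322,  0.18241116, -0.15343311]), 'moment': array([ 0.01903976, -0.01683711, -0.03628706]), 'grip_force': 0.0, 'grip_width': 0.08703712890311648}
scene [ 0.00811252 -0.5115248   0.68247418]
bottle_red 0.73 [294. 219.  25.  48.] top [ 0.45  -0.062  0.111] [ 0.426 -0.086  0.02   0.467 -0.045  0.113]
bottle_blue 0.91 [383. 290.  39.  48.] top [ 0.462 -0.305  0.102] [ 0.439 -0.33   0.006  0.474 -0.284  0.104]
bottle_blue 0.87 [274. 202.  22.  41.] top [0.458 0.019 0.11 ] [ 0.435 -0.004  0.019  0.477  0.036  0.113]
bottle_green 0.58 [2
[... 1803 characters left out ...]
 28.  27.] top [0.48  0.187 0.114] [0.455 0.161 0.013 0.506 0.209 0.116]
seat_blue 0.85 [198. 209.  37.  44.] top [0.46  0.205 0.075] [0.427 0.151 0.005 0.518 0.219 0.03 ]
seat_green 0.85 [305. 227.  35.  39.] top [ 0.468 -0.038  0.091] [ 0.399 -0.094  0.007  0.489 -0.022  0.031]
seat_yellow 0.76 [269. 219.  39.  41.] top [0.481 0.009 0.088] [ 0.408 -0.012  0.007  0.498  0.06   0.03 ]
seat_spare 0.8 [231. 210.  39.  32.] top [0.473 0.106 0.024] [0.439 0.071 0.005 0.506 0.14  0.028]
seat_spare 0.17 [360. 226.  42.  37.] top [ 0.439 -0.169  0.088] [ 0.405 -0.2    0.     0.47  -0.133  0.09 ]
beaker 0.78 [360. 226.  41.  42.] top [ 0.437 -0.17   0.088] [ 0.404 -0.2    0.     0.469 -0.133  0.09 ]
```

```bash
python3 - <<'E'
import cv2
im=cv2.imread("pics/top1.png")[130:290,110:460]; cv2.imwrite("pics/t2.png",cv2.resize(im,None,fx=2.2,fy=2.2,interpolation=cv2.INTER_CUBIC))
im=cv2.imread("pics/scene1.png")[90:340,150:450]; cv2.imwrite("pics/s2.png",cv2.resize(im,None,fx=2.2,fy=2.2,interpolation=cv2.INTER_CUBIC))
E
```

```text
(no output)
```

View pics/t2.png

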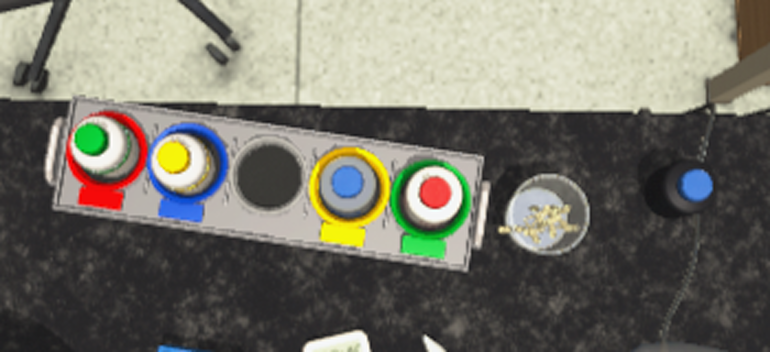

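View pics/s2.png

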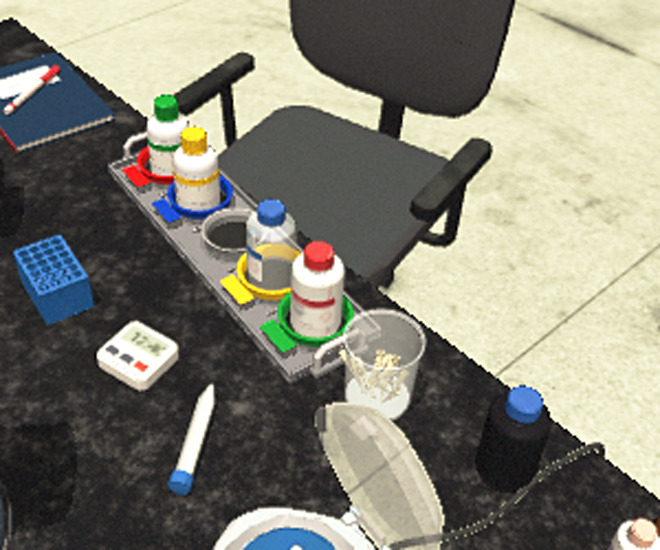

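The pictures show, from left (+y) to right: green bottle in the red seat, yellow in blue, the empty grey seat, blue in yellow, red in green. The beaker and the black look-alike are further right. That makes two swaps, each through the grey seat.

```bash
cat > loc.py <<'E'
from h import *
from scipy.optimize import least_squares
hue={"red":(0,),"blue":(107,),"green":(68,),"yellow":(25,)}
def colmask(px,n):
    H=cv2.cvtColor(px,cv2.COLOR_BGR2HSV).astype(int); d=np.abs((H[...,0]-hue[n][0]+90)%180-90)
    return (d<9)&(H[...,1]>110)&(H[...,2]>50)
def locate(cam="top",seats=True):
    c=camera(cam); P=cloud(c); ok=(c["depth"]>0)&(P[...,0]>.38)&(P[...,0]<.56)&(P[...,1]>-.12)&(P[...,1]<.33)
    out={}
    for n in hue:
        m=colmask(c["pixels"],n)&ok
        q=P[m&(P[...,2]>.107)]
        # blob with most points only
        if len(q): out["cap",n]=(*(q[:,:2].min(0)+q[:,:2].max(0))/2,*q.mean(0),len(q))
        q=P[m&(P[...,2]>.017)&(P[...,2]<.034)]
        if seats and len(q)>20:
            f=least_squares(lambda p:np.hypot(q[:,0]-p[0],q[:,1]-p[1])-.0345,q.mean(0)[:2],loss="soft_l1",f_scale=.003)
            out["seat",n]=(*f.x,q[:,2].mean(),len(q))
    return out,c,P
E
python3 - <<'E'
from loc import *
for cam in("top","scene"):
    o,c,P=locate(cam)
    for k in o: print(cam,k,np.round(o[k],4))
    order={"red":2,"blue":1,"yellow":-1,"green":-2}
    S=np.array([o["seat",n][:2] for n in order]); k=np.array(list(order.values()))
    f=least_squares(lambda p:(S-p[:2]-.082*k[:,None]*np.array([np.sin(p[2]),np.cos(p[2])])).ravel(),[.47,.1,.13])
    print(f.x,np.degrees(f.x[2])); print({n:np.round(f.x[:2]+.082*order[n]*np.array([np.sin(f.x[2]),np.cos(f.x[2])]),4) for n in order},np.round(f.fun,4))
    hi=P[(c["depth"]>0)&(P[...,2]>.13)&(P[...,0]>.3)&(P[...,0]<.75)&(abs(P[...,1])<.5)]
    print("high",len(hi),np.round(hi.min(0),2) if len(hi) else"",np.round(hi.max(0),2) if len(hi) else"")
t=R.from_quat(get_obs()["tool_rot"]).as_matrix(); print(t)
E
```

```text
top ('cap', 'red') [ 4.515e-01 -5.680e-02  4.512e-01 -5.670e-02  1.145e-01  1.580e+02]
top ('seat', 'red') [4.875e-01 2.668e-01 2.340e-02 4.360e+02]
top ('cap', 'blue') [4.591e-01 2.490e-02 4.592e-01 2.490e-02 1.144e-01 1.540e+02]
top ('seat', 'blue') [4.784e-01 1.869e-01 2.360e-02 4.490e+02]
top ('cap', 'green') [4.948e-01 2.646e-01 4.947e-01 2.645e-01 1.141e-01 1.520e+02]
top ('seat', 'green') [ 4.47e-01 -5.67e-02  2.37e-02  4.74e+02]
top ('cap', 'yellow') [4.795e-01 1.881e-01 4.795e-01 1.870e-01 1.138e-01 1.590e+02]
top ('seat', 'yellow') [4.585e-01 2.420e-02 2.340e-02 5.270e+02]
[0.46785037 0.10529834 0.12397307] 7.103133596617783
{'red': array([0.4881, 0.268 ]), 'blue': array([0.478 , 0.1867]), 'yellow': array([0.4577, 0.0239]), 'green': array([ 0.4476, -0.0574])} [-0.0006 -0.0013  0.0004  0.0002  0.0007  0.0002 -0.0005  0.0008]
high 805 [ 0.3  -0.5   0.13] [ 0.53 -0.22  0.2 ]
scene ('cap', 'red') [ 4.525e-01 -6.020e-02  4.514e-01 -6.140e-02  1.118e-01  1.160e+02]
scene ('seat', 'red') [4.855e-01 2.659e-01 2.080e-02 1.050e+02]
scene ('cap', 'blue') [4.607e-01 2.230e-02 4.595e-01 2.080e-02 1.118e-01 9.800e+01]
scene ('seat', 'blue') [4.795e-01 1.822e-01 2.160e-02 1.580e+02]
scene ('cap', 'green') [ 0.4963  0.2615  0.4958  0.26    0.1114 61.    ]
scene ('seat', 'green') [ 4.464e-01 -6.060e-02  2.150e-02  2.200e+02]
scene ('cap', 'yellow') [ 0.4805  0.1852  0.4793  0.1833  0.1113 73.    ]
scene ('seat', 'yellow') [4.548e-01 2.250e-02 2.130e-02 1.550e+02]
[0.46657116 0.10249934 0.12599326] 7.218881767629152
{'red': array([0.4872, 0.2652]), 'blue': array([0.4769, 0.1838]), 'yellow': array([0.4563, 0.0211]), 'green': array([ 0.446 , -0.0602])} [-0.0016  0.0007  0.0026 -0.0016 -0.0014  0.0013  0.0004 -0.0004]
high 466 [ 0.3  -0.5   0.13] [ 0.39 -0.24  0.2 ]
[[-9.30190547e-01  3.67077030e-01  9.00068986e-06]
 [ 3.67077030e-01  9.30190547e-01  3.05324781e-06]
 [-7.25157949e-06  6.14404875e-06 -1.00000000e+00]]
```

```bash
python3 - <<'E'
from loc import *
order={"red":2,"blue":1,"spare":0,"yellow":-1,"green":-2}
c=camera("top"); P=cloud(c); ok=(c["depth"]>0)&(P[...,2]>.0215)&(P[...,2]<.034)
p=np.array([.469,.1053,.124]); 
def ctr(p,k): return p[:2]+.082*k*np.array([np.sin(p[2]),np.cos(p[2])])
for it in range(4):
    q=[]
    for n,k in order.items():
        m=ok if n=="spare" else ok&colmask(c["pixels"],n)
        r=np.hypot(*(P[...,:2]-ctr(p,k)).transpose(2,0,1)); s=P[m&(r<.0395)&(r>.028)][:,:2]
        q.append((k,s))
    def res(p): return np.concatenate([np.hypot(*(s-ctr(p,k)).T)-rad for k,s in q for rad in[.035]])
    p=least_squares(res,p,loss="soft_l1",f_scale=.002).x
    print(np.round(p,4))
for (k,s),n in zip(q,order):
    f=least_squares(lambda x:np.hypot(*(s-x).T)-.035,ctr(p,k)).x
    print(n,np.round(ctr(p,k),4),np.round(f,4),len(s),np.round((s.min(0)+s.max(0))/2,4))
E
```

```text
[0.4708 0.105  0.1248]
[0.4715 0.1049 0.1245]
[0.4718 0.1048 0.1242]
[0.4719 0.1047 0.1238]
red [0.4922 0.2674] [0.4919 0.2669] 207 [0.4923 0.2673]
blue [0.4821 0.1861] [0.4821 0.1859] 225 [0.4819 0.1854]
spare [0.4719 0.1047] [0.4722 0.105 ] 238 [0.4726 0.1055]
yellow [0.4618 0.0233] [0.4618 0.0235] 283 [0.4621 0.0238]
green [ 0.4517 -0.058 ] [ 0.4515 -0.0578] 266 [ 0.4517 -0.0578]
```

Emit:
step_arm(rows=[[0.025,-0.0394,0,0,0,1.44],[0.025,-0.0394,0,0,0,1.44],[0.025,-0.0394,0,0,0,1.44],[0.025,-0.0394,0,0,0,1.44],[0.025,-0.0394,0,0,0,1.44],[0.025,-0.0394,0,0,0,1.44],[0.025,-0.0394,0,0,0,1.44],[0.025,-0.0394,0,0,0,1.44],[0.025,-0.0394,0,0,0,1.44],[0.025,-0.0394,0,0,0,1.44],[0,0,0,0,0,0],[0,0,0,0,0,0]], jaw=0.06, squeeze=20)

```text
time: 2.75
position: [0.4791, 0.1874, 0.4047]
tool_rot: [0.063, 0.998, 0.0, -0.0]
ft_force: [-0.8, -0.1, 0.1]
grip_width: 0.0598
grip_force: 0.0
```

Check with the wrist camera where the caps and seats lie relative to the tool.

```bash
cat > wr.py <<'E'
from loc import *
def wrist(save=None):
    s=get_obs(); c=camera("wrist"); f=210/np.tan(np.radians(c["fov_y"])/2)
    v,u=np.mgrid[:420,:560]; x=u-c["cx"]; y=v-c["cy"]; r=np.hypot(x,y)+1e-9; th=r/f; d=c["depth"]
    P=np.stack([x/r*np.tan(th)*d,-y/r*np.tan(th)*d,-d],-1)
    P[th>1.3]=np.nan
    P=P@c["mount"][:3,:3].T+c["mount"][:3,3]
    P=P@R.from_quat(s["tool_rot"]).as_matrix().T+s["position"]
    if save: cv2.imwrite(f"pics/{save}.png",c["pixels"])
    return s,c,P
def caps(save=None,lo=.100,hi=.12):
    s,c,P=wrist(save); print(np.round(s["position"],4))
    for n in hue:
        m=colmask(c["pixels"],n)&(c["depth"]>0)&(P[...,2]>lo)&(P[...,2]<hi); q=P[m]
        if len(q)>30:
            t=q[q[:,2]>np.percentile(q[:,2],80)-.004]; print(n,np.round((t[:,:2].min(0)+t[:,:2].max(0))/2,4),np.round(np.median(t,0),4),len(t))
    return s,c,P
E
python3 - <<'E'
from wr import *
s,c,P=caps("w1",.09,.13)
r=np.hypot(P[...,0]-.472,P[...,1]-.105); m=(r<.042)&(r>.027)&(P[...,2]>.02)&(P[...,2]<.034)
q=P[m]; print("spare",len(q),np.round((q.min(0)+q.max(0))/2,4),least_squares(lambda x:np.hypot(*(q[:,:2]-x).T)-.035,[.472,.105]).x)
E
```

```text
[0.4791 0.1874 0.4047]
red [ 0.4532 -0.055 ] [ 0.4527 -0.0537  0.1133] 438
blue [0.4609 0.0268] [0.4607 0.0281 0.1133] 606
green [0.4965 0.2668] [0.4955 0.2662 0.1134] 661
yellow [0.4814 0.1883] [0.4804 0.1884 0.1135] 800
spare 1017 [0.4738 0.1045 0.0234] [0.47345875 0.1064224 ]
```

View pics/w1.png

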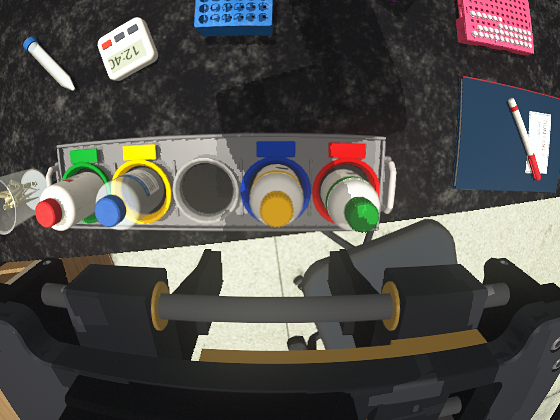

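The wrist view agrees with the top camera to about 1.5 mm. I go down over the yellow cap.

Emit:
step_arm(rows=[[0.0014,0.0006,-0.04,0,0,0],[0,0,-0.04,0,0,0],[0,0,-0.03,0,0,0],[0,0,-0.0155,0,0,0],[0,0,-0.005,0,0,0],[0,0,0,0,0,0]])

```text
time: 3.55
position: [0.4809, 0.1884, 0.2747]
tool_rot: [0.062, 0.998, 0.0, 0.0]
ft_force: [-0.0, -0.3, 0.8]
grip_width: 0.0598
grip_force: 0.0
```

Emit:
step_arm(rows=[[0,0,0,0,0,0],[0,0,0,0,0,0],[0,0,0,0,0,0],[0,0,0,0,0,0],[0,0,0,0,0,0],[0,0,0,0,0,0]], jaw=0.0, squeeze=20)

```text
time: 4.3
position: [0.4809, 0.188, 0.2745]
tool_rot: [0.062, 0.998, 0.0, 0.0]
ft_force: [-0.7, 0.1, 3.7]
grip_width: 0.0294
grip_force: 20.0
```

Emit:
step_arm(rows=[[0,0,0.02,0,0,0],[0,0,0.04,0,0,0],[0,0,0.04,0,0,0],[0,0,0.03,0,0,0],[-0.002,-0.02,0,0,0,0],[-0.003,-0.032,0,0,0,0],[-0.003,-0.025,0,0,0,0],[0,-0.0055,0,0,0,0],[0,0,0,0,0,0],[0,0,0,0,0,0]])

```text
time: 5.55
position: [0.4728, 0.1061, 0.4041]
tool_rot: [0.062, 0.998, 0.0, -0.0]
ft_force: [0.2, 0.2, -1.7]
grip_width: 0.0294
grip_force: 20.0
```

```bash
python3 - <<'E'
from wr import *
print(get_obs()["grip_width"])
c=camera("scene"); im=c["pixels"][60:330,140:460]; cv2.imwrite("pics/s3.png",cv2.resize(im,None,fx=2.2,fy=2.2))
E
```

```text
0.02941342746512873
```

View pics/s3.png

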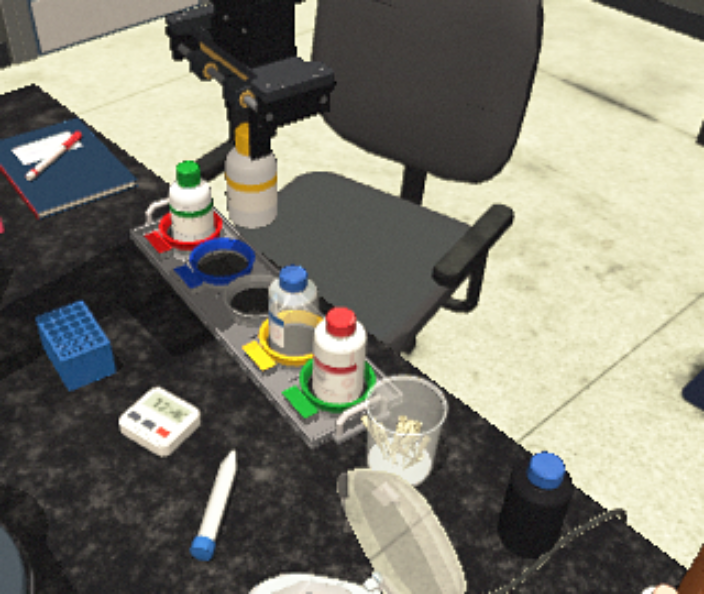

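The yellow bottle hangs upright above the grey seat. I lower it.

Emit:
step_arm(rows=[[0,0,-0.04,0,0,0],[0,0,-0.04,0,0,0],[0,0,-0.025,0,0,0],[0,0,-0.015,0,0,0],[0,0,-0.0065,0,0,0],[0,0,-0.002,0,0,0],[0,0,0,0,0,0]])

```text
time: 6.48
position: [0.473, 0.1057, 0.2762]
tool_rot: [0.062, 0.998, 0.0, 0.001]
ft_force: [0.4, -0.2, -1.2]
grip_width: 0.0295
grip_force: 20.0
```

Emit:
step_arm(rows=[[0,0,0,0,0,0],[0,0,0,0,0,0],[0,0,0,0,0,0],[0,0,0,0,0,0],[0,0,0.03,0,0,0],[0,0,0.04,0,0,0],[0,0,0.04,0,0,0],[0,0,0.018,0,0,0]], jaw=0.06)

```text
time: 7.48
position: [0.473, 0.1055, 0.4061]
tool_rot: [0.062, 0.998, 0.0, 0.002]
ft_force: [0.3, -0.7, 1.2]
grip_width: 0.06
grip_force: 0.0
```

Emit:
step_arm(rows=[[-0.003,-0.02,0,0,0,0],[-0.005,-0.032,0,0,0,0],[-0.004,-0.0215,0,0,0,0],[-0.001,-0.006,0,0,0,0],[0,0,0,0,0,0],[0,0,-0.04,0,0,0],[0,0,-0.04,0,0,0],[0,0,-0.03,0,0,0],[0,0,-0.017,0,0,0],[0,0,-0.0045,0,0,0],[0,0,0,0,0,0]])

```text
time: 8.85
position: [0.46, 0.0264, 0.2723]
tool_rot: [0.062, 0.998, 0.0, 0.0]
ft_force: [-0.5, -1.0, -0.2]
grip_width: 0.0601
grip_force: 0.0
```

Emit:
step_arm(rows=[[0,0,0,0,0,0],[0,0,0,0,0,0],[0,0,0,0,0,0],[0,0,0,0,0,0],[0,0,0,0,0,0],[0,0,0,0,0,0]], jaw=0.0)

```text
time: 9.6
position: [0.4598, 0.0259, 0.2725]
tool_rot: [0.062, 0.998, -0.0, 0.0]
ft_force: [-0.6, -0.2, 3.9]
grip_width: 0.0294
grip_force: 20.0
```

Emit:
step_arm(rows=[[0,0,0.02,0,0,0],[0,0,0.04,0,0,0],[0,0,0.04,0,0,0],[0,0,0.032,0,0,0],[0.003,0.02,0,0,0,0],[0.005,0.036,0,0,0,0],[0.006,0.042,0,0,0,0],[0.005,0.036,0,0,0,0],[0.003,0.02,0,0,0,0],[0.001,0.007,0,0,0,0],[0,0,0,0,0,0],[0,0,0,0,0,0]])

```text
time: 11.1
position: [0.4826, 0.1862, 0.404]
tool_rot: [0.063, 0.998, -0.0, -0.0]
ft_force: [1.0, 0.3, -1.3]
grip_width: 0.0294
grip_force: 20.0
```

Emit:
step_arm(rows=[[0,0,-0.04,0,0,0],[0,0,-0.04,0,0,0],[0,0,-0.025,0,0,0],[0,0,-0.015,0,0,0],[0,0,-0.0085,0,0,0],[0,0,-0.002,0,0,0],[0,0,0,0,0,0]])

```text
time: 11.98
position: [0.4831, 0.187, 0.2743]
tool_rot: [0.062, 0.998, 0.0, 0.001]
ft_force: [-0.2, 0.4, -0.3]
grip_width: 0.0297
grip_force: 20.0
```

Emit:
step_arm(rows=[[0,0,0,0,0,0],[0,0,0,0,0,0],[0,0,0,0,0,0],[0,0,0,0,0,0],[0,0,0.03,0,0,0],[0,0,0.04,0,0,0],[0,0,0.02,0,0,0],[-0.003,-0.025,0,0,0,0],[-0.004,-0.032,0,0,0,0],[-0.003,-0.0245,0,0,0,0],[0,0,0,0,0,0],[0,0,0,0,0,0]], jaw=0.06)

```text
time: 13.48
position: [0.4728, 0.1058, 0.3638]
tool_rot: [0.062, 0.998, 0.0, 0.0]
ft_force: [-1.0, 0.7, 0.5]
grip_width: 0.0602
grip_force: 0.0
```

```bash
python3 - <<'E'
from wr import *
caps("w2",.09,.13)
E
```

```text
[0.4728 0.1058 0.3638]
red [ 0.4531 -0.0561] [ 0.4524 -0.054   0.1134] 741
blue [0.4846 0.1859] [0.4833 0.1858 0.1134] 972
green [0.4958 0.2655] [0.4951 0.2645 0.1134] 686
yellow [0.4734 0.1064] [0.4726 0.1062 0.1135] 1057
```

View pics/w2.png

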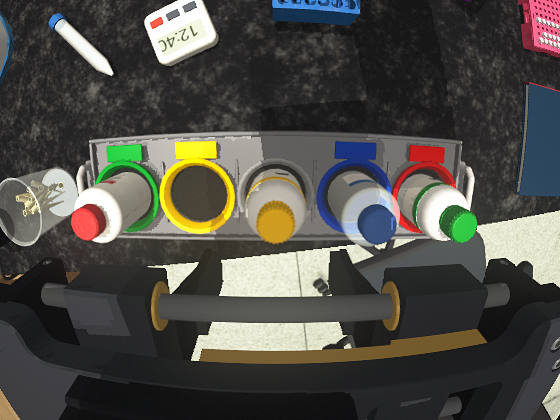

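Blue now stands in the blue seat and yellow in the grey one, all fully down (cap tops at 0.1134). Next, yellow goes to the yellow seat.

Emit:
step_arm(rows=[[0,0,-0.03,0,0,0],[0,0,-0.035,0,0,0],[0,0,-0.018,0,0,0],[0,0,-0.0065,0,0,0],[0,0,0,0,0,0],[0,0,0,0,0,0]])

```text
time: 14.28
position: [0.4731, 0.1057, 0.275]
tool_rot: [0.062, 0.998, 0.0, 0.001]
ft_force: [-0.6, 0.7, 0.6]
grip_width: 0.06
grip_force: 0.0
```

Emit:
step_arm(rows=[[0,0,0,0,0,0],[0,0,0,0,0,0],[0,0,0,0,0,0],[0,0,0,0,0,0],[0,0,0,0,0,0],[0,0,0,0,0,0]], jaw=0.0)

```text
time: 15.02
position: [0.4728, 0.1055, 0.2743]
tool_rot: [0.062, 0.998, 0.0, 0.0]
ft_force: [-1.0, 0.9, 0.8]
grip_width: 0.0296
grip_force: 20.0
```

Emit:
step_arm(rows=[[0,0,0.02,0,0,0],[0,0,0.04,0,0,0],[0,0,0.04,0,0,0],[0,0,0.03,0,0,0],[-0.003,-0.022,0,0,0,0],[-0.004,-0.032,0,0,0,0],[-0.003,-0.022,0,0,0,0],[0,-0.0055,0,0,0,0],[0,0,0,0,0,0],[0,0,0,0,0,0]])

```text
time: 16.27
position: [0.4627, 0.0246, 0.4041]
tool_rot: [0.062, 0.998, 0.0, -0.0]
ft_force: [-0.3, 0.2, -1.2]
grip_width: 0.0298
grip_force: 20.0
```

Emit:
step_arm(rows=[[0,0,-0.04,0,0,0],[0,0,-0.04,0,0,0],[0,0,-0.025,0,0,0],[0,0,-0.015,0,0,0],[0,0,-0.007,0,0,0],[0,0,-0.002,0,0,0],[0,0,0,0,0,0]])

```text
time: 17.15
position: [0.463, 0.0242, 0.2757]
tool_rot: [0.062, 0.998, -0.0, 0.001]
ft_force: [0.2, -0.6, -0.6]
grip_width: 0.0296
grip_force: 20.0
```

Emit:
step_arm(rows=[[0,0,0,0,0,0],[0,0,0,0,0,0],[0,0,0,0,0,0],[0,0,0,0,0,0],[0,0,0.03,0,0,0],[0,0,0.04,0,0,0],[0,0,0.02,0,0,0],[0.003,0.022,0,0,0,0],[0.006,0.048,0,0,0,0],[0.007,0.056,0,0,0,0],[0.007,0.056,0,0,0,0],[0.006,0.04,0,0,0,0]], jaw=0.06)

```text
time: 18.65
position: [0.4916, 0.2482, 0.3652]
tool_rot: [0.061, 0.998, 0.0, 0.0]
ft_force: [0.8, -1.2, -0.0]
grip_width: 0.0597
grip_force: 0.0
```

Emit:
step_arm(rows=[[0.003,0.018,0,0,0,0],[0,0,0,0,0,0],[0,0,0,0,0,0]])

```text
time: 19.02
position: [0.4945, 0.2628, 0.365]
tool_rot: [0.063, 0.998, -0.001, -0.001]
ft_force: [0.2, 0.0, -0.9]
grip_width: 0.0599
grip_force: 0.0
```

```bash
python3 - <<'E'
from wr import *
caps("w3",.09,.13)
E
```

```text
[0.4945 0.2628 0.365 ]
blue [0.4841 0.1878] [0.4839 0.1885 0.1134] 993
green [0.4959 0.2664] [0.4951 0.2665 0.1135] 1003
yellow [0.4644 0.0259] [0.4636 0.0278 0.1133] 476
```

Emit:
step_arm(rows=[[0.001,0.0025,-0.03,0,0,0],[0,0,-0.035,0,0,0],[0,0,-0.018,0,0,0],[0,0,-0.007,0,0,0],[0,0,0,0,0,0],[0,0,0,0,0,0]])

```text
time: 19.82
position: [0.4962, 0.2663, 0.2762]
tool_rot: [0.062, 0.998, 0.0, 0.001]
ft_force: [-0.2, -0.7, 0.3]
grip_width: 0.06
grip_force: 0.0
```

Emit:
step_arm(rows=[[0,0,0,0,0,0],[0,0,0,0,0,0],[0,0,0,0,0,0],[0,0,0,0,0,0],[0,0,0,0,0,0],[0,0,0,0,0,0]], jaw=0.0)

```text
time: 20.58
position: [0.4958, 0.2665, 0.2753]
tool_rot: [0.062, 0.998, 0.0, 0.0]
ft_force: [-0.1, -0.6, 0.5]
grip_width: 0.0294
grip_force: 20.0
```

Emit:
step_arm(rows=[[0,0,0.02,0,0,0],[0,0,0.04,0,0,0],[0,0,0.04,0,0,0],[0,0,0.03,0,0,0],[-0.003,-0.02,0,0,0,0],[-0.005,-0.036,0,0,0,0],[-0.006,-0.042,0,0,0,0],[-0.005,-0.036,0,0,0,0],[-0.003,-0.02,0,0,0,0],[-0.001,-0.007,0,0,0,0],[0,0,0,0,0,0],[0,0,0,0,0,0]])

```text
time: 22.08
position: [0.4727, 0.1059, 0.4049]
tool_rot: [0.062, 0.998, 0.0, -0.0]
ft_force: [0.0, -0.4, -1.9]
grip_width: 0.0294
grip_force: 20.0
```

Emit:
step_arm(rows=[[0,0,-0.04,0,0,0],[0,0,-0.04,0,0,0],[0,0,-0.025,0,0,0],[0,0,-0.015,0,0,0],[0,0,-0.0065,0,0,0],[0,0,-0.002,0,0,0],[0,0,0,0,0,0]])

```text
time: 22.95
position: [0.473, 0.1057, 0.2772]
tool_rot: [0.062, 0.998, 0.0, 0.001]
ft_force: [0.4, 0.2, -1.2]
grip_width: 0.0296
grip_force: 20.0
```

Emit:
step_arm(rows=[[0,0,0,0,0,0],[0,0,0,0,0,0],[0,0,0,0,0,0],[0,0,0,0,0,0],[0,0,0.03,0,0,0],[0,0,0.04,0,0,0],[0,0,0.02,0,0,0],[-0.003,-0.025,0,0,0,0],[-0.006,-0.045,0,0,0,0],[-0.0055,-0.045,0,0,0,0],[-0.004,-0.032,0,0,0,0],[-0.002,-0.014,0,0,0,0]], jaw=0.06)

```text
time: 24.45
position: [0.4521, -0.0569, 0.3668]
tool_rot: [0.063, 0.998, 0.0, 0.0]
ft_force: [0.3, 1.4, 0.5]
grip_width: 0.0601
grip_force: 0.0
```

Emit:
step_arm(rows=[[0,0,0,0,0,0],[0,0,0,0,0,0]])

```text
time: 24.7
position: [0.4522, -0.0546, 0.3667]
tool_rot: [0.062, 0.998, 0.0, -0.0]
ft_force: [0.3, 0.1, 0.3]
grip_width: 0.0602
grip_force: 0.0
```

```bash
python3 - <<'E'
from wr import *
caps("w4",.09,.13)
E
```

```text
[ 0.4522 -0.0546  0.3667]
red [ 0.4527 -0.0565] [ 0.4519 -0.0563  0.1135] 1087
blue [0.4846 0.1856] [0.4838 0.1837 0.1133] 492
green [0.4741 0.105 ] [0.4729 0.1035 0.1134] 680
yellow [0.4646 0.0246] [0.463  0.0236 0.1134] 931
```

Emit:
step_arm(rows=[[0,-0.0015,-0.03,0,0,0],[0,0,-0.035,0,0,0],[0,0,-0.018,0,0,0],[0,0,-0.0085,0,0,0],[0,0,0,0,0,0],[0,0,0,0,0,0]])

```text
time: 25.5
position: [0.4526, -0.0568, 0.2759]
tool_rot: [0.062, 0.998, -0.0, 0.001]
ft_force: [0.5, -0.5, -1.1]
grip_width: 0.0603
grip_force: 0.0
```

Emit:
step_arm(rows=[[0,0,0,0,0,0],[0,0,0,0,0,0],[0,0,0,0,0,0],[0,0,0,0,0,0],[0,0,0,0,0,0],[0,0,0,0,0,0]], jaw=0.0)

```text
time: 26.25
position: [0.4523, -0.057, 0.2753]
tool_rot: [0.062, 0.998, -0.0, 0.0]
ft_force: [0.4, 0.3, 2.4]
grip_width: 0.0292
grip_force: 20.0
```

Emit:
step_arm(rows=[[0,0,0.02,0,0,0],[0,0,0.04,0,0,0],[0,0,0.04,0,0,0],[0,0,0.03,0,0,0],[0,0,0,0,0,0],[0.003,0.02,0,0,0,0],[0.005,0.04,0,0,0,0],[0.006,0.05,0,0,0,0],[0.006,0.05,0,0,0,0],[0.006,0.05,0,0,0,0],[0.006,0.05,0,0,0,0],[0.005,0.04,0,0,0,0]])

```text
time: 27.75
position: [0.4887, 0.2448, 0.403]
tool_rot: [0.062, 0.998, -0.001, -0.002]
ft_force: [-0.0, -0.6, 0.1]
grip_width: 0.0291
grip_force: 20.0
```

Emit:
step_arm(rows=[[0.003,0.018,0,0,0,0],[0.0005,0.007,0,0,0,0],[0,0,0,0,0,0],[0,0,0,0,0,0],[0,0,0,0,0,0]])

```text
time: 28.38
position: [0.4928, 0.267, 0.4054]
tool_rot: [0.063, 0.998, -0.0, -0.0]
ft_force: [-0.5, 0.7, -1.9]
grip_width: 0.0294
grip_force: 20.0
```

Emit:
step_arm(rows=[[0,0.001,-0.04,0,0,0],[0,0,-0.04,0,0,0],[0,0,-0.025,0,0,0],[0,0,-0.015,0,0,0],[0,0,-0.007,0,0,0],[0,0,-0.002,0,0,0],[0,0,0,0,0,0]])

```text
time: 29.25
position: [0.493, 0.2691, 0.277]
tool_rot: [0.062, 0.998, 0.0, 0.001]
ft_force: [1.1, 0.9, -0.6]
grip_width: 0.0296
grip_force: 20.0
```

Emit:
step_arm(rows=[[0,0,0,0,0,0],[0,0,0,0,0,0],[0,0,0,0,0,0],[0,0,0,0,0,0],[0,0,0.03,0,0,0],[0,0,0.04,0,0,0],[0,0,0.02,0,0,0],[-0.003,-0.025,0,0,0,0],[-0.006,-0.045,0,0,0,0],[-0.0055,-0.045,0,0,0,0],[-0.004,-0.032,0,0,0,0],[-0.0015,-0.0155,0,0,0,0]], jaw=0.06)

```text
time: 30.75
position: [0.4725, 0.1051, 0.3663]
tool_rot: [0.063, 0.998, 0.0, -0.0]
ft_force: [-0.4, 0.7, -0.0]
grip_width: 0.0599
grip_force: 0.0
```

Emit:
step_arm(rows=[[0,0,0,0,0,0],[0,0,0,0,0,0]])

```text
time: 31.0
position: [0.4729, 0.1072, 0.3663]
tool_rot: [0.062, 0.998, 0.0, 0.0]
ft_force: [-0.4, 0.0, 0.7]
grip_width: 0.0597
grip_force: 0.0
```

```bash
python3 - <<'E'
from wr import *
caps("w5",.09,.13)
E
```

```text
[0.4729 0.1072 0.3663]
red [0.4939 0.2688] [0.493  0.2678 0.1134] 722
blue [0.4844 0.1868] [0.4835 0.186  0.1134] 953
green [0.474 0.106] [0.4732 0.1063 0.1135] 958
yellow [0.4642 0.0256] [0.4631 0.0261 0.1134] 924
```

Emit:
step_arm(rows=[[0,-0.001,-0.03,0,0,0],[0,0,-0.035,0,0,0],[0,0,-0.018,0,0,0],[0,0,-0.0085,0,0,0],[0,0,0,0,0,0],[0,0,0,0,0,0]])

```text
time: 31.8
position: [0.4731, 0.1058, 0.2754]
tool_rot: [0.062, 0.998, 0.0, 0.001]
ft_force: [0.4, 0.3, 0.8]
grip_width: 0.0599
grip_force: 0.0
```

Emit:
step_arm(rows=[[0,0,0,0,0,0],[0,0,0,0,0,0],[0,0,0,0,0,0],[0,0,0,0,0,0],[0,0,0,0,0,0],[0,0,0,0,0,0]], jaw=0.0)

```text
time: 32.55
position: [0.4728, 0.1055, 0.2749]
tool_rot: [0.062, 0.998, 0.0, 0.0]
ft_force: [0.7, 0.5, 2.1]
grip_width: 0.0297
grip_force: 20.0
```

Emit:
step_arm(rows=[[0,0,0.02,0,0,0],[0,0,0.04,0,0,0],[0,0,0.04,0,0,0],[0,0,0.03,0,0,0],[-0.003,-0.02,0,0,0,0],[-0.005,-0.036,0,0,0,0],[-0.005,-0.042,0,0,0,0],[-0.005,-0.036,0,0,0,0],[-0.002,-0.022,0,0,0,0],[-0.0005,-0.007,0,0,0,0],[0,0,0,0,0,0],[0,0,0,0,0,0]])

```text
time: 34.05
position: [0.4521, -0.0568, 0.4046]
tool_rot: [0.062, 0.998, 0.0, -0.0]
ft_force: [-0.2, 0.2, -1.2]
grip_width: 0.0293
grip_force: 20.0
```

Lower green into the green seat, release it and draw back clear of everything.

Emit:
step_arm(rows=[[0,0,-0.04,0,0,0],[0,0,-0.04,0,0,0],[0,0,-0.025,0,0,0],[0,0,-0.015,0,0,0],[0,0,-0.007,0,0,0],[0,0,-0.002,0,0,0],[0,0,0,0,0,0]])

```text
time: 34.92
position: [0.4525, -0.0574, 0.2762]
tool_rot: [0.062, 0.998, -0.0, 0.001]
ft_force: [-0.0, 0.4, -1.2]
grip_width: 0.0298
grip_force: 20.0
```

Emit:
step_arm(rows=[[0,0,0,0,0,0],[0,0,0,0,0,0],[0,0,0,0,0,0],[0,0,0,0,0,0],[0,0,0.03,0,0,0],[0,0,0.05,0,0,0],[0,0,0.05,0,0,0],[0,0.05,0.04,0,0,0],[0,0.05,0.02,0,0,0],[0,0.05,0,0,0,0],[0,0,0,0,0,0],[0,0,0,0,0,0]], jaw=0.06)

```text
time: 36.42
position: [0.452, 0.0912, 0.4646]
tool_rot: [0.062, 0.998, -0.0, -0.0]
ft_force: [-0.3, -0.2, 0.2]
grip_width: 0.0599
grip_force: 0.0
```

```bash
python3 - <<'E'
from wr import *
caps("w6",.09,.13)
c=camera("scene"); P=cloud(c); cv2.imwrite("pics/s6.png",cv2.resize(c["pixels"][60:330,140:460],None,fx=2.2,fy=2.2))
r=[r for r in cut_out("beaker","scene")][0]; q=P[r["region"]&(c["depth"]>0)]; print(np.round(np.percentile(q,[3,97],axis=0),3))
E
```

```text
[0.452  0.0912 0.4646]
red [0.4945 0.2686] [0.4935 0.2682 0.1134] 424
blue [0.4841 0.1865] [0.4835 0.1863 0.1135] 507
green [ 0.4538 -0.057 ] [ 0.4533 -0.056   0.1133] 437
yellow [0.4638 0.0252] [0.4634 0.0254 0.1134] 526
[[ 0.402 -0.203  0.011]
 [ 0.471 -0.133  0.087]]
```

View pics/s6.png

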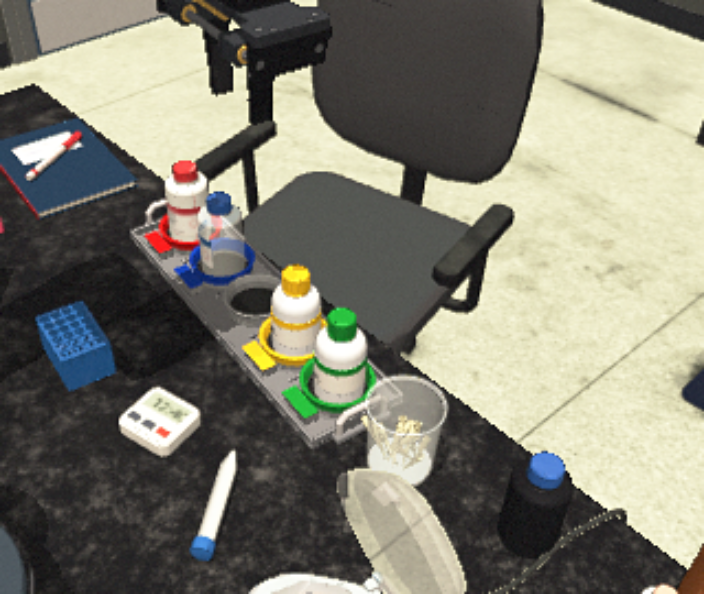

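View pics/w6.png

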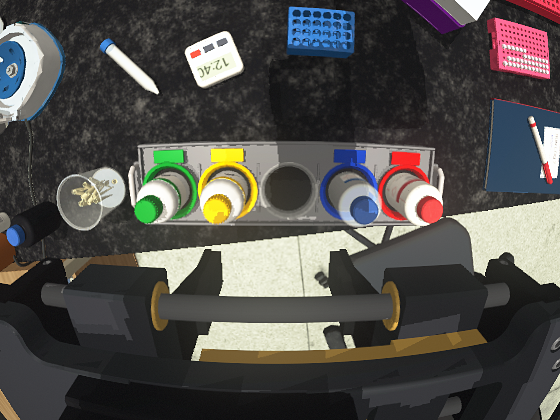

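All four bottles stand upright in their own seats, the grey seat is empty and the beaker has not moved.

```bash
python3 -c "
from rig import hand_in; print(hand_in())"
```

```text
the job is handed in; nothing more can be done
None
```

The job is handed in, with no verdict returned: in the last pictures all four bottles stand upright and fully down in the seats of their cap colours, the grey seat is empty and the beaker is where it was.

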